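# Tip the bench skip of used bottles and tally the load

## Task

Put the black bottle that stands on the bench into the little wheeled skip with the two small vials, then lift the skip's handle until the skip is tipped right over its wheels and all three have dropped into the bin in front of it, and lower the handle gently back until the skip rests level again. Then enter the load on the tally counter: press its lever all the way down exactly three times, once for each bottle, letting it spring fully up after each press. Leave the other things on the bench where they stand.

Things in the scene. Friction and masses are not known exactly. Their poses are not given: they have to be found in the camera images.
- black_bottle_center (a point): centre (half-way up, 32 mm above its foot) of the plain black bottle with black cap to be put in the skip: 32 mm in diameter, 64 mm tall, straight up to 48 mm, 25 to 55 g, loose, standing on the bench. The orange bottle of like size with a white pointed dropper tip near it is not to be used.
- vial_a_center (a point): centre of a small amber vial with black cap, 18 mm in diameter, 39 mm tall, standing loose in the rear left corner of the skip (seen along the skip's +x)
- vial_b_center (a point): centre of the like vial, in the rear right corner of the skip
- skip_floor (a point): centre of the upper face of the skip's floor, 75 mm above the bench when level. The skip is an open aluminium scoop 100 mm long (x), 112 mm wide inside (y), walls 40 mm high at both sides and the rear, no wall in front. x points to the open front and the bin, y left, z up, turning with the skip. The vials take the rear 35 mm of the floor; the bottle has room 0 to 20 mm ahead of this point.
- skip_axle (a point): centre of the axle about which the skip tips, 65 mm above the bench, fixed, 15 mm ahead of skip_floor and 10 mm below it when level; it runs along the skip's y. Two wheels of 58 mm stand on it outside the skip's walls, on a low grey dock (35 mm high) fixed to the bench. Axes as the level skip.
- skip_bar (a point): centre of the handle bar: round, rubber-covered, 11 mm thick, along the skip's y, 84 mm clear between its two rods. Level: 103 mm above the bench, 125 mm behind the axle, 60 mm free to the rear wall and below. Hook it from below with the fingertips or pinch it from above; it moves on an arc of 131 mm radius about the axle; lifting takes 2 to 5 N; let go, it falls back by its weight. Axes as skip_floor.
- skip (a joint): tip angle of the skip about its axle: 0 level and at rest, grows as the handle is lifted, 1.0 rad at the stop (tipped right over). The load has slid out over the open front by the time it is at the stop.
- bin_floor (a point): centre of the inner floor of the grey discard bin, fixed in front of the skip: 126 mm (x) by 172 mm (y) inside, walls 55 mm high, the near one 30 mm. Axes as the level skip.
- tally_pad (a point): centre of the top of the tally counter's press pad: black plate 34 mm (x) by 40 mm (y) at the near end of its steel lever, 71 mm above the bench at rest. Grey open case with a pin wheel, fixed to the bench; x points from the pad to the hinge, y left. The hinge lies 107 mm behind the pad, 9 mm below it; fully pressed the pad is 30 mm lower and tilted 0.28 rad, near edge down.
- tally_lever (a joint): angle of the tally counter's lever: 0 up, 0.28 rad fully pressed; a spring pushes it up (about 1.5 N on the pad at the start, 4 N at the end)
- tally_dial (a joint): angle of the counter's pin wheel, 0 at the start; every full press of the lever moves it on by 0.628 rad (a tenth of a turn), it stays when the lever comes up and never goes back; three presses read 1.885. A half press moves it only in part.
- dropper_bottle: bystander: orange bottle with white dropper tip, 33 mm in diameter, 73 mm tall; origin at the centre of its foot
- glass_beaker: bystander: clear beaker 62 mm in diameter, 76 mm tall; origin at the centre of its foot
- brown_vial: bystander: brown vial with white cap, 25 mm in diameter, 48 mm tall; origin at the centre of its foot
Mind the look-alikes: they are no part of the job. Leave any purple look-alike of the part that bears black_bottle_center alone.

How it is judged:
By the outcome, as a careful person would: the job done as asked, in the order asked, and still so for the second after the job is handed in, with the robot touching nothing.
It also fails if it takes over 61 s, if anything falls off the work surface, if the arm or the gripper's body presses on something with over 40 N, if the wrist force passes 120 N, or if a joint passes its speed limit or range.

## Robot

A 7-joint arm with a two-finger parallel gripper is mounted at the origin on a cart in front of the work surface, level with it; the furniture and walls round the work are solid. World frame = base frame: x ahead of the robot, y to its left, z up, the work surface at z = 0. Lengths are in m, angles in degrees, forces in N, time in s.
With the tool pointing down it reaches from about 0.4 to 0.875 m from the base axis. Payload 6.5 kg.
Tool frame: the origin (TCP) lies midway between the tips of the shut fingers; the grasp point (between the pads) lies behind it (robot.grip_point_offset is the y of the grasp point in the tool frame, in m); y points along the fingers, x is the direction in which the jaws open and shut, and the axes are right-handed (so a half turn about y gives the same grasp; the last joint's range is limited). The gripper opens to 85 mm and grips with 20 to 120 N. Pads are 22 mm wide; open, the fingers measure 114 mm over their backs; the gripper's body (76 mm by 85 mm) begins 54 mm behind the grasp point. The pads swing forward as they close: fully open they stand 13 mm farther back than shut.
Start: joints at [-77.246, 30.733, -0.252, 88.115, 0.149, 61.152, -4.079], TCP at [0.185, 0.623, 0.231] pointing down, gripper open.
Joint ranges: [-154.64, 154.64], [-21.42, 123.67], [-72.66, 72.17], [13.99, 137.28], [-74.86, 254.86], [10.95, 109.41], [-158.01, 158.01]. Speed limits (degrees/s): [136.94, 136.94, 180, 180, 180, 180, 180].

## Interface

Orientations are given as a 3x3 rotation matrix whose columns are the frame's x, y, z axes.
In Python, from cell import robot gives the robot as it stands.
- The arm moves only by the tool servo_tool, never from a script. Its argument "rows" is a list of rows, each a list of 3 entries, a list of its own where there are three numbers: the shift along the tool's x, y, z each as a share of 0.5 m, from -1 to 1, then the turn, a rotation vector about the tool's x, y, z each as a share of 90 degrees, from -1 to 1, then the opening, from 0 (shut) to 1 (fully open). A call has exactly 10 rows; each row is the pose to reach, as a shift and turn from the pose measured when the call began, along the tool's axes at that moment; what a row does not reach only later rows make up. A row lasts 1/10 s, in which the tool goes at most 50 mm and 8.59 degrees, less where a joint would pass 70% of its speed; a pose out of reach is approached as far as the arm can. A call with a number of a shift or a turn outside -1 to 1 is refused whole. A call with a gripper value outside its range is refused whole. The fingers move at their own pace and stop on an object; the grip force is fixed at half the most. Time passes only in rows, so rows that repeat a pose let the fingers close, or fill a call up. It gives the time, the measured TCP pose, the force and the opening at its end, in the units of the state.
- robot.read_state(): the state, without advancing time (a new reading comes with each control period).
- robot.capture(name): name is "scene" or "side" or "wrist"; returns a dict with "pixels" (480x640x3 uint8, red, green, blue), "fx", "fy", "cx", "cy" (pixels), "rvec" (rotation vector, rad) and "tvec" (3), from world to camera coordinates, as OpenCV has them; the wrist camera has in their place "tool_from_camera" (4x4, takes a point from camera to tool coordinates, whose origin is the TCP and whose axes are the tool frame's). Camera axes: x right, y down, z forward; pixel columns grow to the right and rows downward; lengths in m; the calibration is good to about 2 mm. The wrist camera is an equidistant fisheye: a pixel r from the principal point sees the ray r / f radians off the axis. A picture is of the moment at which its call begins: read the wrist's pose just before it. There is no depth.
- robot.finish_job(): hands the job in, once; it reports no verdict.
The state is a dict: "t": time; "joints": joint angles; "dq": joint speeds; "joint_efforts": joint torques, N m; "eef_pos": TCP position; "orientation": TCP orientation; "contact_force": force on the tool from outside, world axes, zero at the start; "moment": the same for the moment, N m; "finger_gap": finger opening in m.
Only numpy, scipy, OpenCV 4.12 (cv2) and the standard library are available. Lean on these libraries where they do the work, as an engineer would, in place of code of your own. Each camera call takes 0.05 s, during which the arm holds its last target. There are 200 camera calls.

## Working session

There is one attempt and no reset: what is moved stays moved. The work goes in short steps, Python scripts to look and compute and a tool call to move; the robot and the scene stay as the last step left them, time stands still between calls to the robot, and variables do not carry over. Pictures are saved under pics/ and viewed, about 8 in all and at most 12, crops included, and the job is handed in when it is done.

Besides the shell and the picture viewer there is one more tool, called after "Call:" as a command line: name --argument value ..., lists and objects as JSON in quotes. servo_tool: Moves the arm, as the interface text tells. Shift numbers are shares of 0.5 m and turn numbers shares of 90 degrees, none past 1 either way. Its arguments: {"type":"object","properties":{"rows":{"type":"array"}},"required":["rows"]}

```bash
mkdir -p pics; ls
python3 - <<'E'
from cell import robot
import cv2,numpy as np
print(robot.read_state(), robot.grip_point_offset)
for n in("scene","side"):
    c=robot.capture(n); cv2.imwrite(f"pics/{n}0.png",c["pixels"][:,:,::-1])
    np.savez(f"{n}.npz",**c)
    R=cv2.Rodrigues(np.array(c["rvec"],float))[0]; print(n,c["fx"],c["cx"],c["cy"],"cam at",-R.T@np.array(c["tvec"]).ravel())
E
```

```text
pics
{'t': 0.0, 'joints': array([-77.24582071,  30.77603082,  -0.25355005,  88.17096758,
         0.14720927,  61.15312784,  -4.08062495]), 'dq': array([-0.0643676 ,  0.06054803, -0.02296715, -0.07770678, -0.06759536,
       -0.05927146,  0.07443798]), 'joint_efforts': array([-4.05413775e-04, -5.83410394e+01,  1.04860146e+00, -2.59109330e+01,
        1.24215343e-02,  9.54685675e-03,  6.33714350e-06]), 'eef_pos': array([0.18495826, 0.62246274, 0.23042797]), 'orientation': array([[ 2.84779863e-01, -3.91614801e-04, -9.58592863e-01],
       [ 9.58591366e-01, -1.69729023e-03,  2.84780112e-01],
       [-1.73853441e-03, -9.99998483e-01, -1.07955513e-04]]), 'contact_force': array([-1.00492097,  0.136882  , -0.57975148]), 'moment': array([ 0.02955857, -0.00152805,  0.01103862]), 'finger_gap': 0.08537732269848887} -0.0187
scene 499.2112949668849 323.4120373767737 229.2837474276582 cam at [-0.3798274  -0.38616445  0.53008749]
side 528.8285653737898 313.9199752858417 229.19732179724647 cam at [0.15245247 0.31077692 1.02116301]
```

View pics/scene0.png

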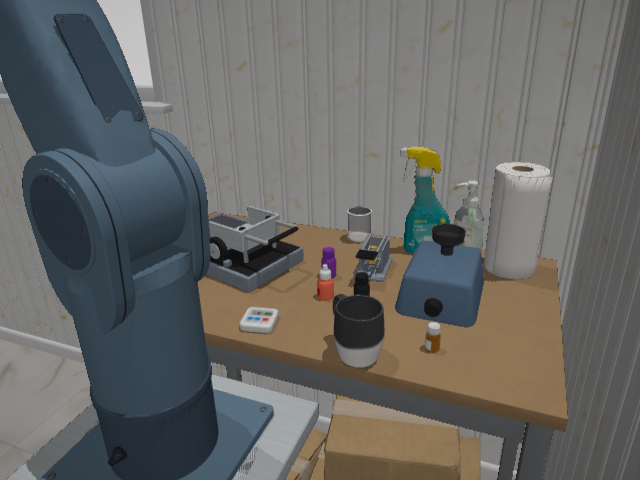

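View pics/side0.png

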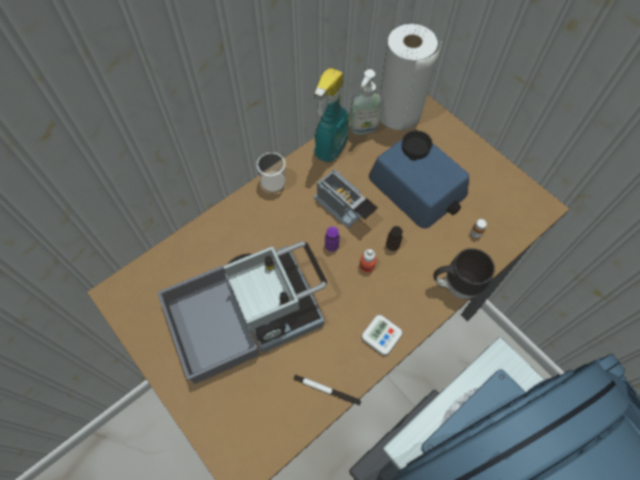

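```bash
cat > h.py <<'E'
import numpy as np,cv2
def load(n):
    c=dict(np.load(n+".npz")); K=np.array([[c["fx"],0,c["cx"]],[0,c["fy"],c["cy"]],[0,0,1]],float)
    return c,K,cv2.Rodrigues(c["rvec"].astype(float))[0],c["tvec"].astype(float).ravel()
def proj(n,P):
    c,K,R,t=load(n); return cv2.projectPoints(np.array(P,float).reshape(-1,3),c["rvec"].astype(float),t,K,None)[0][:,0]
def onz(n,uv,z):
    c,K,R,t=load(n); o=-R.T@t; d=R.T@np.linalg.inv(K)@np.array([*uv,1.]); return o+d*(z-o[2])/d[2]
E
python3 - <<'E'
from h import *
print(proj("side",[[.185,.623,.231],[0,0,0],[.5,0,0],[.5,.5,0]]),proj("scene",[[.185,.623,.231]]))
for n,uv,z in [("side",(395,238),.032),("side",(368,260),.03),("side",(372,208),.07),("side",(480,228),.02),("side",(316,265),.103),("side",(265,285),.075),("side",(210,325),.02),("side",(271,180),.0),("side",(333,239),.03),
 ("scene",(362,285),.032),("scene",(367,255),.07)]:
    print(n,uv,onz(n,uv,z).round(3))
im=cv2.imread("pics/side0.png")
a=cv2.resize(im[160:400,150:450],(750,600),interpolation=cv2.INTER_CUBIC);cv2.imwrite("pics/side_crop.png",a)
im=cv2.imread("pics/scene0.png")
a=cv2.resize(im[190:340,200:400],(800,600),interpolation=cv2.INTER_CUBIC);cv2.imwrite("pics/scene_crop.png",a)
E
```

```text
[[ 94.80707805 679.10162524]
 [505.62360488 455.30947303]
 [322.8305264  259.73245372]
 [116.08070111 419.86777527]] [[-60.41123952 189.97195029]]
side (395, 238) [ 0.429 -0.138  0.032]
side (368, 260) [ 0.429 -0.061  0.03 ]
side (372, 208) [ 0.5   -0.133  0.07 ]
side (480, 228) [ 0.333 -0.299  0.02 ]
side (316, 265) [0.465 0.048 0.103]
side (265, 285) [0.506 0.142 0.075]
side (210, 325) [0.529 0.266 0.02 ]
side (271, 180) [ 0.73 -0.04  0.  ]
side (333, 239) [ 0.512 -0.038  0.03 ]
scene (362, 285) [ 0.443 -0.135  0.032]
scene (367, 255) [ 0.5   -0.127  0.07 ]
```

View pics/side_crop.png

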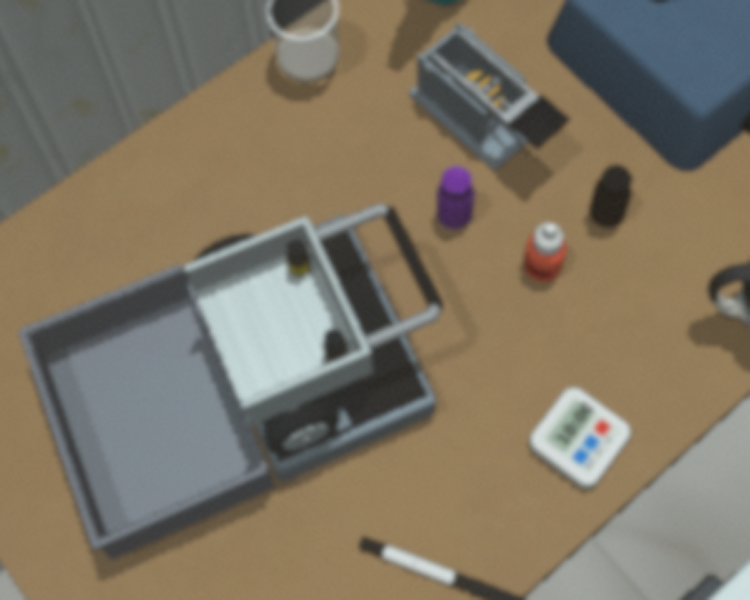

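View pics/scene_crop.png

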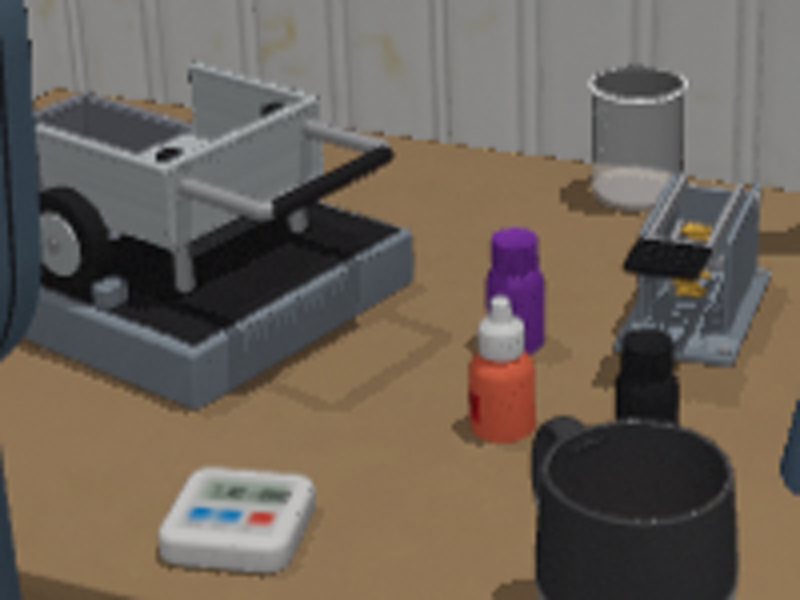

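Run:
```python
from h import *
S=lambda u,v:(150+u/2.5,160+v/2.5)
C=lambda u,v:(200+u/4,190+v/4)
for l,uv,z in [("cap top",S(617,173),.064),("bar end L",S(389,210),.106),("bar end R",S(437,303),.106),("bar c",S(413,257),.106),("pad",S(538,121),.071),
 ("wallRL",S(308,222),.115),("wallRR",S(368,350),.115),("wallFL",S(188,268),.115),("wallFR",S(247,408),.115),("bin FL",S(25,332),.055),("bin FR",S(103,545),.055),("vialA",S(297,248),.114),("vialB",S(335,340),.114),("drop tip",S(549,232),.07),("purpletop",S(456,176),.064)]:
    print("side",l,onz("side",uv,z).round(3))
for l,uv,z in [("cap top",C(648,342),.064),("bar c",C(332,184),.106),("pad",C(667,258),.071),("barR",C(275,210),.106),("barL",C(388,155),.106),("drop tip",C(500,303),.073),("purpletop",C(515,238),.064)]:
    print("scene",l,onz("scene",uv,z).round(3))
```

```text
side cap top [ 0.433 -0.141  0.064]
side bar end L [0.511 0.036 0.106]
side bar end R [0.428 0.058 0.106]
side bar c [0.468 0.047 0.106]
side pad [ 0.508 -0.121  0.071]
side wallRL [0.539 0.092 0.115]
side wallRR [0.43  0.122 0.115]
side wallFL [0.567 0.184 0.115]
side wallFR [0.452 0.215 0.115]
side bin FL [0.632 0.304 0.055]
side bin FR [0.457 0.35  0.055]
side vialA [0.528 0.112 0.114]
side vialB [0.452 0.136 0.114]
side drop tip [ 0.428 -0.059  0.07 ]
side purpletop [ 0.516 -0.038  0.064]
scene cap top [ 0.425 -0.14   0.064]
scene bar c [0.457 0.041 0.106]
scene pad [ 0.5   -0.126  0.071]
scene barR [0.419 0.054 0.106]
scene barL [0.5   0.029 0.106]
scene drop tip [ 0.422 -0.065  0.073]
scene purpletop [ 0.509 -0.039  0.064]
```

Call:
servo_tool --rows '[[[-0.66, -0.04, -0.75], [0, 0.98, 0], 0.65], [[-0.66, -0.04, -0.75], [0, 0.98, 0], 0.65], [[-0.66, -0.04, -0.75], [0, 0.98, 0], 0.65], [[-0.66, -0.04, -0.75], [0, 0.98, 0], 0.65], [[-0.66, -0.04, -0.75], [0, 0.98, 0], 0.65], [[-0.66, -0.04, -0.75], [0, 0.98, 0], 0.65], [[-0.66, -0.04, -0.75], [0, 0.98, 0], 0.65], [[-0.66, -0.04, -0.75], [0, 0.98, 0], 0.65], [[-0.66, -0.04, -0.75], [0, 0.98, 0], 0.65], [[-0.66, -0.04, -0.75], [0, 0.98, 0], 0.65]]'

```text
t: 1.1
eef_pos: [0.4509, 0.1978, 0.2511]
orientation: [[0.975, -0.0, 0.222], [-0.222, -0.001, 0.975], [-0.0, -1.0, -0.001]]
contact_force: [0.2, 0.7, 0.1]
finger_gap: 0.0555
```

```bash
cat >> h.py <<'E'
from scipy.spatial.transform import Rotation as Ro
def Rt(yaw,tilt=0):
    # tool: x horizontal at yaw, y down; tilt(deg) about tool z
    c,s=np.cos(np.radians(yaw)),np.sin(np.radians(yaw))
    return np.array([[c,0,-s],[s,0,c],[0,-1,0]])@Ro.from_euler('z',tilt,degrees=True).as_matrix()
def to(st,p,yaw=None,tilt=0):
    R=np.array(st["orientation"]); d=R.T@(np.array(p)-st["eef_pos"])/.5
    r=np.zeros(3) if yaw is None else Ro.from_matrix(R.T@Rt(yaw,tilt)).as_rotvec()/(np.pi/2)
    return d.round(3).tolist(),r.round(3).tolist()
def wrist(name):
    from cell import robot
    s=robot.read_state(); c=robot.capture("wrist"); cv2.imwrite(f"pics/{name}.png",c["pixels"][:,:,::-1])
    np.savez(f"{name}.npz",R=s["orientation"],p=s["eef_pos"],T=c["tool_from_camera"],k=[c["fx"],c["fy"],c["cx"],c["cy"]]); return s
def wz(name,uv,z):
    d=np.load(name+".npz"); fx,fy,cx,cy=d["k"]; a=np.array([(uv[0]-cx)/fx,(uv[1]-cy)/fy]); r=np.hypot(*a)
    v=np.array([*(a*(np.sin(r)/r if r>0 else 1)),np.cos(r)]); T=d["T"]
    o=d["R"]@T[:3,3]+d["p"]; v=d["R"]@T[:3,:3]@v; return o+v*(z-o[2])/v[2]
E
python3 - <<'E'
from h import *; from cell import robot
print(to(robot.read_state(),[.45,-.04,.25],-15))
E
```

```text
([0.104, 0.003, -0.464], [0.001, 0.024, -0.0])
```

Call:
servo_tool --rows '[[[0.104, 0, -0.464], [0, 0.024, 0], 0.65], [[0.104, 0, -0.464], [0, 0.024, 0], 0.65], [[0.104, 0, -0.464], [0, 0.024, 0], 0.65], [[0.104, 0, -0.464], [0, 0.024, 0], 0.65], [[0.104, 0, -0.464], [0, 0.024, 0], 0.65], [[0.104, 0, -0.464], [0, 0.024, 0], 0.65], [[0.104, 0, -0.464], [0, 0.024, 0], 0.65], [[0.104, 0, -0.464], [0, 0.024, 0], 0.65], [[0.104, 0, -0.464], [0, 0.024, 0], 0.65], [[0.104, 0, -0.464], [0, 0.024, 0], 0.65]]'

```text
t: 2.1
eef_pos: [0.4501, -0.0388, 0.2513]
orientation: [[0.967, -0.001, 0.257], [-0.257, -0.001, 0.967], [-0.0, -1.0, -0.001]]
contact_force: [-0.1, 0.1, 0.4]
finger_gap: 0.0555
```

Run:
```python
from h import *
s=wrist("w1"); print(s["eef_pos"],np.load("w1.npz")["T"].round(3),np.load("w1.npz")["k"])
```

```text
[ 0.45009716 -0.03884064  0.25131483] [[ 1.     0.     0.001 -0.   ]
 [-0.001 -0.265  0.964 -0.143]
 [ 0.001 -0.964 -0.265  0.067]
 [ 0.     0.     0.     1.   ]] [371.64829954 371.64829954 324.1818134  238.50817291]
```

View pics/w1.png

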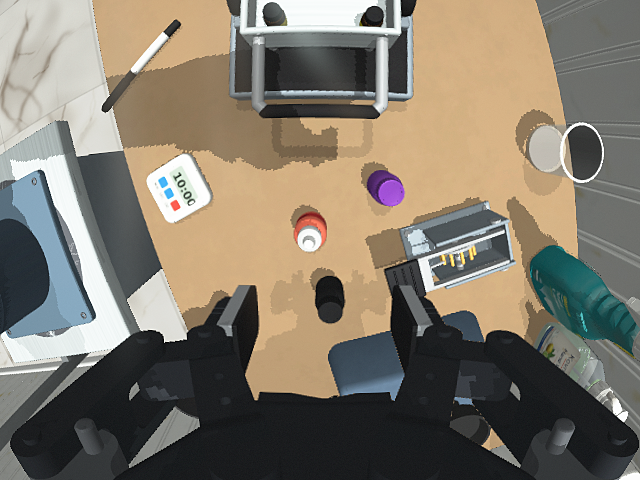

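Run:
```python
from h import *; from cell import robot
for l,uv,z in [("cap",(329,311),.064),("foot",(329,285),0.02),("bar",(322,111),.105),("barA",(260,110),.105),("barB",(386,110),.105),("pad c1",(386,269),.071),("pad c2",(413,263),.071),("caseL",(402,229),.06),("caseR",(487,201),.06),("drop",(309,241),.073),("vialA",(273,13),.114),("vialB",(372,15),.114)]:
    print(l,wz("w1",uv,z).round(3))
im=cv2.imread("pics/w1.png")
cv2.imwrite("pics/w1c.png",cv2.resize(im[190:340,280:520],(800,500),interpolation=cv2.INTER_CUBIC))
```

```text
cap [ 0.43  -0.135  0.064]
foot [ 0.433 -0.126  0.02 ]
bar [0.471 0.047 0.105]
barA [0.425 0.061 0.105]
barB [0.519 0.036 0.105]
pad c1 [ 0.493 -0.104  0.071]
pad c2 [ 0.519 -0.105  0.071]
caseL [ 0.517 -0.073  0.06 ]
caseR [ 0.606 -0.067  0.06 ]
drop [ 0.431 -0.059  0.073]
vialA [0.455 0.132 0.114]
vialB [0.527 0.111 0.114]
```

View pics/w1c.png

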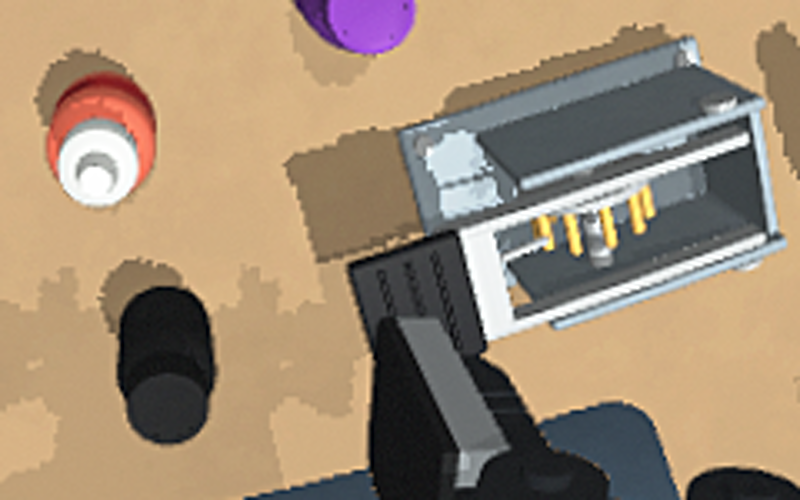

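Run:
```python
from h import *; from cell import robot
print("pad",wz("w1",(405,282.7),.071).round(3))
s=robot.read_state()
for z in(.15,.09,.014):print(to(s,[.430,-.138,z],-15))
```

```text
pad [ 0.508 -0.122  0.071]
([0.012, 0.203, -0.201], [0.001, 0.001, -0.0])
([0.012, 0.323, -0.201], [0.001, 0.001, -0.0])
([0.012, 0.475, -0.201], [0.001, 0.001, -0.0])
```

Call:
servo_tool --rows '[[[0.012, 0.1, -0.201], [0, 0, 0], 0.65], [[0.012, 0.2, -0.201], [0, 0, 0], 0.65], [[0.012, 0.2, -0.201], [0, 0, 0], 0.65], [[0.012, 0.2, -0.201], [0, 0, 0], 0.65], [[0.012, 0.26, -0.201], [0, 0, 0], 0.65], [[0.012, 0.32, -0.201], [0, 0, 0], 0.65], [[0.012, 0.37, -0.201], [0, 0, 0], 0.65], [[0.012, 0.42, -0.201], [0, 0, 0], 0.65], [[0.012, 0.475, -0.201], [0, 0, 0], 0.65], [[0.012, 0.475, -0.201], [0, 0, 0], 0.65]]'

```text
t: 3.15
eef_pos: [0.4289, -0.1365, 0.0123]
orientation: [[0.967, -0.004, 0.256], [-0.256, 0.001, 0.967], [-0.004, -1.0, -0.001]]
contact_force: [-0.5, -0.7, 0.8]
finger_gap: 0.0555
```

Run:
```python
from h import *
s=wrist("w2"); print(s["eef_pos"],s["contact_force"])
```

```text
[ 0.42887876 -0.13645681  0.0122706 ] [-0.50052945 -0.69292431  0.81528843]
```

View pics/w2.png

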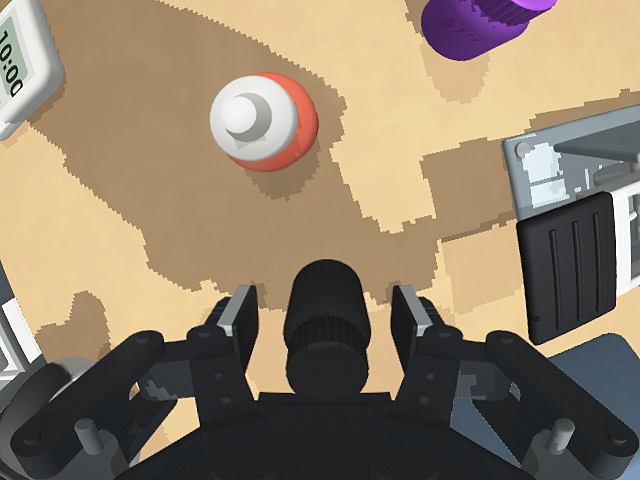

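Run:
```python
from h import *; 
print("cap",wz("w2",(327,370),.064).round(3))
for uv in [(517,222),(610,192),(612,330),(536,345)]: print("pad",wz("w2",uv,.071).round(4))
```

```text
cap [ 0.43  -0.135  0.064]
pad [ 0.4889 -0.1026  0.071 ]
pad [ 0.5223 -0.1017  0.071 ]
pad [ 0.525  -0.1493  0.071 ]
pad [ 0.4932 -0.1424  0.071 ]
```

Call:
servo_tool --rows '[[[0, 0, 0], [0, 0, 0], 0.2], [[0, 0, 0], [0, 0, 0], 0.2], [[0, 0, 0], [0, 0, 0], 0.2], [[0, 0, 0], [0, 0, 0], 0.2], [[0, 0, 0], [0, 0, 0], 0.2], [[0, 0, 0], [0, 0, 0], 0.2], [[0, 0, 0], [0, 0, 0], 0.2], [[0, -0.05, 0], [0, 0, 0], 0.2], [[0, -0.15, 0], [0, 0, 0], 0.2], [[0, -0.25, 0], [0, 0, 0], 0.2]]'

```text
t: 4.2
eef_pos: [0.4295, -0.1368, 0.1408]
orientation: [[0.967, -0.003, 0.256], [-0.256, 0.0, 0.967], [-0.003, -1.0, -0.001]]
contact_force: [1.8, -0.6, 0.7]
finger_gap: 0.0297
```

Run:
```python
from h import *; from cell import robot
s=robot.read_state()
for p in([.47,0.0,.22],[.5,.164,.22],[.5,.164,.15]):print(to(s,p,-15))
```

```text
([0.008, -0.159, 0.285], [0.0, 0.002, -0.002])
([-0.018, -0.159, 0.618], [0.0, 0.002, -0.002])
([-0.018, -0.019, 0.618], [0.0, 0.002, -0.002])
```

Call:
servo_tool --rows '[[[0, -0.1, 0], [0, 0, 0], 0.2], [[0, -0.16, 0.06], [0, 0, 0], 0.2], [[0, -0.16, 0.14], [0, 0, 0], 0.2], [[-0.005, -0.16, 0.22], [0, 0, 0], 0.2], [[-0.01, -0.16, 0.31], [0, 0, 0], 0.2], [[-0.012, -0.16, 0.4], [0, 0, 0], 0.2], [[-0.015, -0.16, 0.48], [0, 0, 0], 0.2], [[-0.018, -0.16, 0.55], [0, 0, 0], 0.2], [[-0.018, -0.16, 0.6], [0, 0, 0], 0.2], [[-0.018, -0.16, 0.618], [0, 0, 0], 0.2]]'

```text
t: 5.2
eef_pos: [0.5004, 0.1673, 0.2215]
orientation: [[0.968, -0.002, 0.252], [-0.252, 0.002, 0.968], [-0.002, -1.0, 0.001]]
contact_force: [0.7, 0.1, 0.1]
finger_gap: 0.0295
```

Run:
```python
from h import *; from cell import robot
s=wrist("w3")
for p in([.5,.164,.15],[.5,.164,.088]):print(to(s,p,-15))
```

```text
([0.001, 0.143, -0.007], [-0.001, 0.004, -0.001])
([0.001, 0.267, -0.007], [-0.001, 0.004, -0.001])
```

View pics/w3.png

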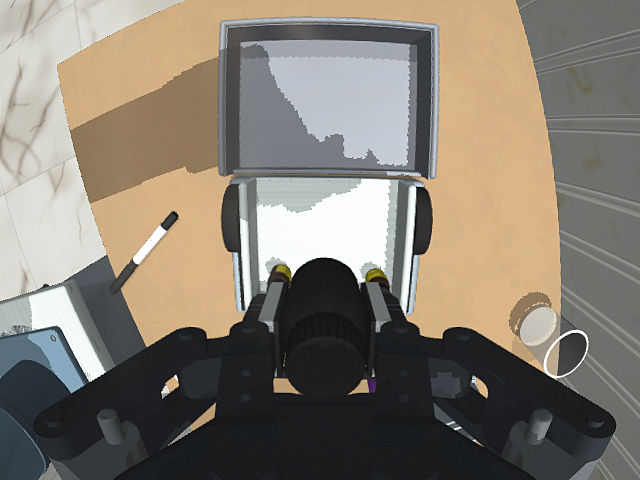

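Run:
```python
from h import *; from cell import robot
ax=np.array([.2588,.9659]); f=np.array([.497,.153])
for l,uv,z in [("front floor edge",(325,178),.075),("wallFL",(236,180),.115),("wallFR",(413,180),.115),("vial foot A",(282,268),.077),("vial foot B",(375,270),.077)]:
    p=wz("w3",uv,z); print(l,p.round(3),"along",(p[:2]-f)@ax,"left",(p[:2]-f)@[-ax[1],ax[0]])
```

```text
front floor edge [0.51  0.202 0.075] along 0.0510328895284899 left 0.00019475006264566344
wallFL [0.452 0.221 0.115] along 0.054162352808168585 left 0.06124142618683169
wallFR [0.569 0.191 0.115] along 0.0550819320170447 left -0.060047078813273286
vial foot A [0.457 0.14  0.077] along -0.022848884093640612 left 0.03510625117991025
vial foot B [0.531 0.119 0.077] along -0.02405936813820715 left -0.04181311038572721
```

Call:
servo_tool --rows '[[[0, 0.05, -0.007], [0, 0.004, 0], 0.2], [[0, 0.1, -0.007], [0, 0.004, 0], 0.2], [[0, 0.15, -0.007], [0, 0.004, 0], 0.2], [[0, 0.19, -0.007], [0, 0.004, 0], 0.2], [[0, 0.22, -0.007], [0, 0.004, 0], 0.2], [[0, 0.24, -0.007], [0, 0.004, 0], 0.2], [[0, 0.252, -0.007], [0, 0.004, 0], 0.2], [[0, 0.26, -0.007], [0, 0.004, 0], 0.2], [[0, 0.264, -0.007], [0, 0.004, 0], 0.2], [[0, 0.264, -0.007], [0, 0.004, 0], 0.2]]'

```text
t: 6.25
eef_pos: [0.4997, 0.1638, 0.0903]
orientation: [[0.966, -0.002, 0.259], [-0.259, 0.002, 0.966], [-0.002, -1.0, 0.002]]
contact_force: [-2.6, -1.4, 5.1]
finger_gap: 0.0297
```

Call:
servo_tool --rows '[[[0, 0, 0], [0, 0, 0], 0.35], [[0, 0, 0], [0, 0, 0], 0.45], [[0, 0, 0], [0, 0, 0], 0.58], [[0, 0, 0], [0, 0, 0], 0.58], [[0, 0, 0], [0, 0, 0], 0.58], [[0, -0.05, 0], [0, 0, 0], 0.58], [[0, -0.12, 0], [0, 0, 0], 0.58], [[0, -0.2, 0], [0, 0, 0], 0.58], [[0, -0.28, 0], [0, 0, 0], 0.58], [[0, -0.34, 0], [0, 0, 0], 0.58]]'

```text
t: 7.25
eef_pos: [0.5005, 0.1634, 0.2627]
orientation: [[0.966, 0.0, 0.259], [-0.259, 0.003, 0.966], [-0.001, -1.0, 0.003]]
contact_force: [1.7, 1.3, -0.3]
finger_gap: 0.0495
```

Run:
```python
from h import *; from cell import robot
s=robot.read_state()
print(to(s,[.469,.047,.20],75))
```

```text
([-0.0, 0.125, -0.242], [-0.002, -1.0, 0.001])
```

Call:
servo_tool --rows '[[[0, 0, -0.08], [0, -0.1, 0], 0.58], [[0, 0, -0.16], [0, -0.2, 0], 0.58], [[0, 0.02, -0.24], [0, -0.3, 0], 0.58], [[0, 0.125, -0.242], [0, -1, 0], 0.58], [[0, 0.125, -0.242], [0, -1, 0], 0.58], [[0, 0.125, -0.242], [0, -1, 0], 0.58], [[0, 0.125, -0.242], [0, -1, 0], 0.58], [[0, 0.125, -0.242], [0, -1, 0], 0.58], [[0, 0.125, -0.242], [0, -1, 0], 0.58], [[0, 0.125, -0.242], [0, -1, 0], 0.58]]'

```text
t: 8.25
eef_pos: [0.4691, 0.0466, 0.1998]
orientation: [[0.321, 0.0, -0.947], [0.947, 0.003, 0.321], [0.003, -1.0, 0.001]]
contact_force: [-0.1, -0.2, 0.0]
finger_gap: 0.0499
```

Run:
```python
from h import *; from cell import robot
s=robot.read_state(); print(s["eef_pos"],s["joints"])
for z in(.13,.084): print(to(s,[.469,.047,z],75))
```

```text
[0.46911323 0.04662938 0.19982567] [-27.86303971  16.22700008  19.89037796 117.09011897  -7.58658594
  47.81904829  67.67904013]
([0.0, 0.14, 0.0], [-0.0, -0.041, 0.002])
([-0.0, 0.232, 0.0], [-0.0, -0.041, 0.002])
```

Call:
servo_tool --rows '[[[0, 0.05, 0], [0, -0.041, 0], 0.58], [[0, 0.1, 0], [0, -0.041, 0], 0.58], [[0, 0.14, 0], [0, -0.041, 0], 0.58], [[0, 0.18, 0], [0, -0.041, 0], 0.58], [[0, 0.21, 0], [0, -0.041, 0], 0.58], [[0, 0.232, 0], [0, -0.041, 0], 0.58], [[0, 0.232, 0], [0, -0.041, 0], 0.58], [[0, 0.232, 0], [0, -0.041, 0], 0.4], [[0, 0.232, 0], [0, -0.041, 0], 0.25], [[0, 0.232, 0], [0, -0.041, 0], 0.2]]'

```text
t: 9.25
eef_pos: [0.4697, 0.0471, 0.0845]
orientation: [[0.259, 0.001, -0.966], [0.966, 0.003, 0.259], [0.003, -1.0, -0.001]]
contact_force: [0.2, -0.4, -0.3]
finger_gap: 0.017
```

Call:
servo_tool --rows '[[[0, 0, 0], [0, 0, 0], 0.15], [[0, 0, 0], [0, 0, 0], 0.1], [[0, 0, 0], [0, 0, 0], 0], [[0, 0, 0], [0, 0, 0], 0], [[0, 0, 0], [0, 0, 0], 0], [[0, 0, 0], [0, 0, 0], 0], [[0, 0, 0], [0, 0, 0], 0], [[0, 0, 0], [0, 0, 0], 0], [[0, 0, 0], [0, 0, 0], 0], [[0, 0, 0], [0, 0, 0], 0]]'

```text
t: 10.25
eef_pos: [0.4702, 0.0481, 0.0851]
orientation: [[0.259, 0.003, -0.966], [0.966, 0.004, 0.259], [0.005, -1.0, -0.001]]
contact_force: [-0.4, 4.8, 6.1]
finger_gap: 0.0086
```

Run:
```python
from h import *; from cell import robot
s=robot.read_state(); print(s["eef_pos"],s["contact_force"],s["moment"])
R=s["orientation"]; p=s["eef_pos"]
# local frame at start: skip x,z in world; bar at TCP-18.7mm along tool y
x=np.array([.2588,.9659,0]); z=np.array([0,0,1.]); bar=p-.0187*R[:,1]; A=bar+.125*x-.038*z; yk=np.cross(z,x)
print("bar",bar)
for th in range(0,58,6):
    Q=Ro.from_rotvec(np.radians(th)*yk).as_matrix(); t=A+Q@(p-A); d=R.T@(t-p)/.5
    b=A+Q@(bar-A); k=min(th,57)*.5; Q2=Ro.from_rotvec(np.radians(k)*yk).as_matrix(); d2=R.T@(b+Q2@(p-bar)-p)/.5
    print(th,d.round(3),round(th/90,3),"| half tilt",d2.round(3),round(k/90,3))
```

```text
[0.47020028 0.04807488 0.08507171] [-0.40438296  4.7825132   6.05759382] [ 0.92838193  0.20833283 -0.1291716 ]
bar [0.47015242 0.04799089 0.10377146]
0 [-0. -0. -0.] 0.0 | half tilt [0. 0. 0.] 0.0
6 [ 0.006 -0.026 -0.   ] 0.067 | half tilt [ 0.007 -0.026 -0.   ] 0.033
12 [ 0.014 -0.051 -0.   ] 0.133 | half tilt [ 0.018 -0.05  -0.   ] 0.067
18 [ 0.025 -0.075 -0.   ] 0.2 | half tilt [ 0.03  -0.074 -0.   ] 0.1
24 [ 0.038 -0.098 -0.   ] 0.267 | half tilt [ 0.045 -0.096 -0.   ] 0.133
30 [ 0.053 -0.119 -0.   ] 0.333 | half tilt [ 0.062 -0.116 -0.   ] 0.167
36 [ 0.071 -0.139 -0.   ] 0.4 | half tilt [ 0.082 -0.134 -0.   ] 0.2
42 [ 0.091 -0.157 -0.   ] 0.467 | half tilt [ 0.102 -0.15  -0.   ] 0.233
48 [ 0.112 -0.172 -0.   ] 0.533 | half tilt [ 0.125 -0.163 -0.   ] 0.267
54 [ 0.135 -0.186 -0.   ] 0.6 | half tilt [ 0.148 -0.174 -0.   ] 0.3
```

Call:
servo_tool --rows '[[[0.002, -0.013, 0], [0, 0, 0.033], 0], [[0.006, -0.026, 0], [0, 0, 0.067], 0], [[0.01, -0.038, 0], [0, 0, 0.1], 0], [[0.014, -0.051, 0], [0, 0, 0.133], 0], [[0.019, -0.063, 0], [0, 0, 0.167], 0], [[0.025, -0.075, 0], [0, 0, 0.2], 0], [[0.031, -0.086, 0], [0, 0, 0.233], 0], [[0.038, -0.098, 0], [0, 0, 0.267], 0], [[0.038, -0.098, 0], [0, 0, 0.267], 0], [[0.038, -0.098, 0], [0, 0, 0.267], 0]]'

```text
t: 11.25
eef_pos: [0.4752, 0.0661, 0.1338]
orientation: [[0.238, -0.102, -0.966], [0.884, -0.389, 0.259], [-0.402, -0.916, -0.002]]
contact_force: [1.3, 0.3, -3.7]
finger_gap: 0.0088
```

```bash
cat > tip.py <<'E'
from h import *; from cell import robot
import sys
s=robot.read_state(); print(s["eef_pos"],s["contact_force"].round(1),s["moment"].round(2),s["joints"].round(0),s["finger_gap"])
R=s["orientation"]; p=s["eef_pos"]
x=np.array([.2588,.9659,0]); z=np.array([0,0,1.]); yk=np.cross(z,x)
p0=np.array([.4700,.0475,.0850]); bar=p0+[0,0,.0187]; A=bar+.125*x-.038*z
R0=Rt(75)
for a in sys.argv[1:]:
    th,ti=map(float,a.split(","))
    Q=Ro.from_rotvec(np.radians(th)*yk).as_matrix(); Q2=Ro.from_rotvec(np.radians(ti)*yk).as_matrix()
    t=A+Q@(bar-A)+Q2@(p0-bar); print(a,(R.T@(t-p)/.5).round(3),(Ro.from_matrix(R.T@Q2@R0).as_rotvec()/(np.pi/2)).round(3),t.round(3))
E
python3 tip.py 24,24 30,30 36,36 42,42 48,48 54,54 58,57
```

```text
[0.47518828 0.0660827  0.13383264] [ 1.3  0.3 -3.7] [ 0.7  -0.38  0.08] [-48.  34.  29. 111.   4.  54.  51.] 0.008784889823619154
24,24 [-0.001 -0.     0.   ] [ 0.001 -0.     0.003] [0.475 0.066 0.134]
30,30 [ 0.004 -0.026  0.   ] [ 0.001 -0.     0.07 ] [0.477 0.073 0.145]
36,36 [ 0.012 -0.051  0.   ] [ 0.001 -0.     0.137] [0.479 0.082 0.155]
42,42 [ 0.023 -0.075  0.   ] [ 0.001 -0.001  0.203] [0.482 0.091 0.164]
48,48 [ 0.036 -0.098  0.   ] [ 0.001 -0.001  0.27 ] [0.484 0.101 0.172]
54,54 [ 0.052 -0.12   0.   ] [ 0.001 -0.001  0.337] [0.487 0.112 0.178]
58,57 [ 0.064 -0.133  0.   ] [ 0.001 -0.001  0.37 ] [0.489 0.12  0.182]
```

Tracking exactly, forces small. Continue to the stop.

Call:
servo_tool --rows '[[[0.002, -0.013, 0], [0, 0, 0.035], 0], [[0.004, -0.026, 0], [0, 0, 0.07], 0], [[0.008, -0.038, 0], [0, 0, 0.103], 0], [[0.012, -0.051, 0], [0, 0, 0.137], 0], [[0.017, -0.063, 0], [0, 0, 0.17], 0], [[0.023, -0.075, 0], [0, 0, 0.203], 0], [[0.029, -0.087, 0], [0, 0, 0.237], 0], [[0.036, -0.098, 0], [0, 0, 0.27], 0], [[0.044, -0.11, 0], [0, 0, 0.3], 0], [[0.052, -0.12, 0], [0, 0, 0.337], 0]]'

```text
t: 12.25
eef_pos: [0.4879, 0.1125, 0.1777]
orientation: [[0.154, -0.208, -0.966], [0.569, -0.781, 0.259], [-0.808, -0.589, -0.002]]
contact_force: [2.2, 0.5, -2.9]
finger_gap: 0.0084
```

```bash
python3 tip.py 54,54 56,56 57.3,57.3 58,57.5
```

```text
[0.48794444 0.11245289 0.17768867] [ 2.2  0.5 -2.9] [ 1.28 -0.61  0.3 ] [-59.  51.  33.  92.  12.  83.  42.] 0.00844847071750044
54,54 [-0.001 -0.     0.001] [ 0.    -0.001  0.001] [0.487 0.112 0.178]
56,56 [ 0.    -0.009  0.001] [ 0.    -0.001  0.023] [0.488 0.116 0.18 ]
57.3,57.3 [ 0.002 -0.014  0.001] [ 0.    -0.001  0.038] [0.489 0.119 0.181]
58,57.5 [ 0.003 -0.017  0.001] [ 0.    -0.001  0.04 ] [0.489 0.12  0.182]
```

Call:
servo_tool --rows '[[[0, -0.009, 0], [0, 0, 0.023], 0], [[0.002, -0.014, 0], [0, 0, 0.038], 0], [[0.003, -0.018, 0], [0, 0, 0.042], 0], [[0.004, -0.02, 0], [0, 0, 0.045], 0], [[0.004, -0.02, 0], [0, 0, 0.045], 0], [[0.004, -0.02, 0], [0, 0, 0.045], 0], [[0.004, -0.02, 0], [0, 0, 0.045], 0], [[0.004, -0.02, 0], [0, 0, 0.045], 0], [[0.004, -0.02, 0], [0, 0, 0.045], 0], [[0.004, -0.02, 0], [0, 0, 0.045], 0]]'

```text
t: 13.25
eef_pos: [0.49, 0.1198, 0.1814]
orientation: [[0.139, -0.221, -0.965], [0.512, -0.818, 0.261], [-0.847, -0.531, -0.001]]
contact_force: [0.2, -4.5, -5.5]
finger_gap: 0.0085
```

```bash
python3 tip.py 57,57 48,48 40,40 32,32
python3 - <<'E'
from h import *; from cell import robot
a=robot.capture("side")["pixels"][:,:,::-1]; 
a=cv2.resize(a[220:400,130:370],(480,360),interpolation=cv2.INTER_CUBIC)
b=wrist("w4"); b=cv2.resize(cv2.imread("pics/w4.png"),(480,360)); cv2.imwrite("pics/tip1.png",cv2.resize(np.hstack([a,b]),(800,300)))
E
```

```text
[0.48995241 0.11979044 0.18139079] [ 0.2 -4.5 -5.5] [ 1.26 -0.57  0.31] [-59.  54.  33.  89.  13.  86.  41.] 0.008548686694293345
57,57 [-0.001  0.004  0.001] [-0.001 -0.001 -0.01 ] [0.489 0.118 0.181]
48,48 [-0.004  0.043  0.001] [-0.001 -0.001 -0.11 ] [0.484 0.101 0.172]
40,40 [-0.001  0.078  0.001] [-0.001 -0.001 -0.199] [0.481 0.088 0.161]
32,32 [0.007 0.113 0.001] [-0.001 -0.001 -0.288] [0.478 0.076 0.148]
```

View pics/tip1.png

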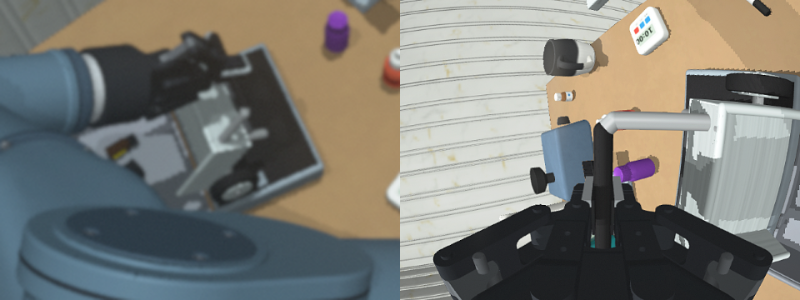

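Call:
servo_tool --rows '[[[-0.002, 0.013, 0], [0, 0, -0.033], 0], [[-0.003, 0.026, 0], [0, 0, -0.065], 0], [[-0.004, 0.037, 0], [0, 0, -0.095], 0], [[-0.004, 0.048, 0], [0, 0, -0.12], 0], [[-0.003, 0.058, 0], [0, 0, -0.148], 0], [[-0.002, 0.068, 0], [0, 0, -0.174], 0], [[-0.001, 0.078, 0], [0, 0, -0.199], 0], [[0.002, 0.09, 0], [0, 0, -0.23], 0], [[0.005, 0.102, 0], [0, 0, -0.26], 0], [[0.007, 0.113, 0], [0, 0, -0.288], 0]]'

```text
t: 14.35
eef_pos: [0.4779, 0.0761, 0.1479]
orientation: [[0.223, -0.136, -0.965], [0.821, -0.507, 0.261], [-0.525, -0.851, -0.001]]
contact_force: [1.0, 3.0, -6.2]
finger_gap: 0.0089
```

```bash
python3 tip.py 26,26 20,20 14,14 10,10
```

```text
[0.47793148 0.07609144 0.14789316] [ 1.   3.  -6.2] [ 1.71 -0.52  0.01] [-52.  37.  31. 106.   7.  61.  47.] 0.008861049957018077
26,26 [-0.004  0.026  0.001] [-0.    -0.002 -0.063] [0.475 0.068 0.138]
20,20 [-0.004  0.053  0.   ] [ 0.    -0.002 -0.13 ] [0.474 0.061 0.127]
14,14 [-0.001  0.079  0.   ] [ 0.    -0.002 -0.197] [0.472 0.056 0.115]
10,10 [0.002 0.096 0.001] [ 0.    -0.002 -0.241] [0.471 0.053 0.106]
```

Call:
servo_tool --rows '[[[-0.001, 0.01, 0], [0, 0, -0.022], 0], [[-0.003, 0.019, 0], [0, 0, -0.045], 0], [[-0.004, 0.028, 0], [0, 0, -0.067], 0], [[-0.004, 0.037, 0], [0, 0, -0.09], 0], [[-0.004, 0.045, 0], [0, 0, -0.11], 0], [[-0.004, 0.053, 0], [0, 0, -0.13], 0], [[-0.003, 0.062, 0], [0, 0, -0.152], 0], [[-0.002, 0.07, 0], [0, 0, -0.175], 0], [[-0.001, 0.079, 0], [0, 0, -0.197], 0], [[0.002, 0.096, 0], [0, 0, -0.241], 0]]'

```text
t: 15.35
eef_pos: [0.4717, 0.0533, 0.1066]
orientation: [[0.257, -0.043, -0.965], [0.951, -0.165, 0.26], [-0.171, -0.985, -0.002]]
contact_force: [-0.2, 5.3, -5.4]
finger_gap: 0.0091
```

```bash
python3 tip.py 6,6 3,3 1,1 0,0
```

```text
[0.47166223 0.05325057 0.10659819] [-0.2  5.3 -5.4] [ 1.39  0.08 -0.06] [-36.  29.  23. 117.  -4.  41.  63.] 0.009050514314332696
6,6 [-0.004  0.018  0.   ] [ 0.001 -0.001 -0.043] [0.471 0.05  0.098]
3,3 [-0.004  0.031  0.   ] [ 0.001 -0.001 -0.076] [0.47  0.049 0.092]
1,1 [-0.004  0.04   0.   ] [ 0.001 -0.001 -0.098] [0.47  0.048 0.087]
0,0 [-0.004  0.045  0.   ] [ 0.001 -0.001 -0.109] [0.47  0.048 0.085]
```

Call:
servo_tool --rows '[[[-0.001, 0.006, 0], [0, 0, -0.014], 0], [[-0.002, 0.012, 0], [0, 0, -0.028], 0], [[-0.004, 0.018, 0], [0, 0, -0.043], 0], [[-0.004, 0.024, 0], [0, 0, -0.06], 0], [[-0.004, 0.031, 0], [0, 0, -0.076], 0], [[-0.004, 0.036, 0], [0, 0, -0.088], 0], [[-0.004, 0.04, 0], [0, 0, -0.098], 0], [[-0.004, 0.045, 0], [0, 0, -0.109], 0], [[-0.004, 0.046, 0], [0, 0, -0.109], 0], [[-0.004, 0.046, 0], [0, 0, -0.109], 0]]'

```text
t: 16.35
eef_pos: [0.4702, 0.048, 0.085]
orientation: [[0.261, 0.002, -0.965], [0.965, 0.001, 0.261], [0.001, -1.0, -0.002]]
contact_force: [-3.0, 4.5, 11.5]
finger_gap: 0.0088
```

```bash
python3 tip.py 0,0
```

```text
[0.47021689 0.04799536 0.0850459 ] [-3.   4.5 11.5] [ 0.87  0.61 -0.04] [-24.  28.  15. 121. -13.  32.  76.] 0.008773662161813342
0,0 [-0.001  0.     0.   ] [ 0.001 -0.001  0.001] [0.47  0.048 0.085]
```

Call:
servo_tool --rows '[[[0, 0, 0], [0, 0, 0], 0.2], [[0, 0, 0], [0, 0, 0], 0.4], [[0, 0, 0], [0, 0, 0], 0.58], [[0, 0, 0], [0, 0, 0], 0.58], [[0, 0, 0], [0, 0, 0], 0.58], [[0, -0.04, 0], [0, 0, 0], 0.58], [[0, -0.1, 0], [0, 0, 0], 0.58], [[0, -0.17, 0], [0, 0, 0], 0.58], [[0, -0.25, 0], [0, 0, 0], 0.58], [[0, -0.33, 0], [0, 0, 0], 0.58]]'

```text
t: 17.35
eef_pos: [0.4695, 0.0476, 0.2514]
orientation: [[0.261, 0.001, -0.965], [0.965, 0.0, 0.261], [0.001, -1.0, -0.001]]
contact_force: [0.9, 0.3, -0.5]
finger_gap: 0.0494
```

Run:
```python
from h import *; from cell import robot
a=robot.capture("side")["pixels"][:,:,::-1]; a=cv2.resize(a[160:400,130:450],(400,300),interpolation=cv2.INTER_CUBIC)
b=wrist("w5"); print(b["eef_pos"],b["joints"].round(0)); print(to(b,[.497,-.121,.2],None))
b=cv2.imread("pics/w5.png"); cv2.imwrite("pics/chk.png",np.hstack([a,cv2.resize(b,(400,300),interpolation=cv2.INTER_AREA)]))
```

```text
[0.47319573 0.04793293 0.2574478 ] [-29.  12.  21. 114.  -5.  55.  69.]
([-0.314, 0.114, -0.133], [0.0, 0.0, 0.0])
```

View pics/chk.png

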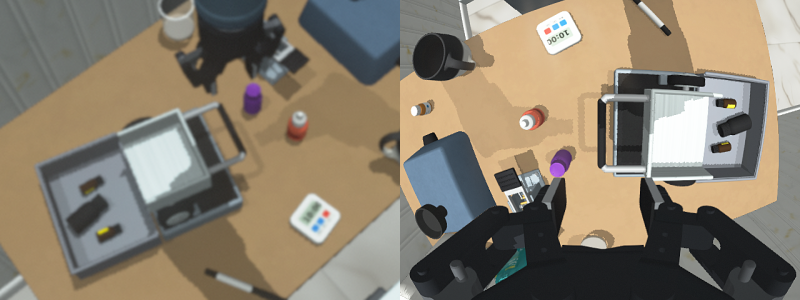

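Run:
```python
from h import *
for z in (0,.06,.1): print(z,"w1 box corner",wz("w1",(478,313),z).round(3),wz("w1",(330,348),z).round(3))
for n,uvs in (("side",[(370,180),(426,224),(468,185),(373,163)]),("scene",[(400,312),(411,257)])):
  for uv in uvs: print(n,uv,[onz(n,uv,z)[:2].round(3).tolist() for z in(0,.05,.1)])
S=lambda u,v:(150+u/2.5,160+v/2.5)
for uv in [(418,60),(460,28),(500,165),(535,95)]: print("case",[onz("side",S(*uv),z)[:2].round(3).tolist() for z in(0,.05,.08)])
```

```text
0 w1 box corner [ 0.602 -0.223  0.   ] [ 0.411 -0.217  0.   ]
0.06 w1 box corner [ 0.581 -0.185  0.06 ] [ 0.419 -0.18   0.06 ]
0.1 w1 box corner [ 0.568 -0.16   0.1  ] [ 0.425 -0.155  0.1  ]
side (370, 180) [[0.583, -0.213], [0.562, -0.188], [0.541, -0.162]]
side (426, 224) [[0.419, -0.229], [0.406, -0.202], [0.393, -0.176]]
side (468, 185) [[0.428, -0.374], [0.415, -0.341], [0.401, -0.307]]
side (373, 163) [[0.613, -0.251], [0.59, -0.223], [0.568, -0.196]]
scene (400, 312) [[0.423, -0.217], [0.347, -0.233], [0.272, -0.249]]
scene (411, 257) [[0.658, -0.187], [0.56, -0.206], [0.462, -0.224]]
case [[0.653, -0.114], [0.628, -0.093], [0.614, -0.08]]
case [[0.654, -0.166], [0.63, -0.143], [0.615, -0.129]]
case [[0.523, -0.098], [0.505, -0.078], [0.494, -0.066]]
case [[0.556, -0.17], [0.536, -0.146], [0.524, -0.132]]
```

Run:
```python
from h import *; from cell import robot
s=robot.read_state()
for z in(.2,.1):print(to(s,[.503,-.123,z],75))
```

```text
([-0.316, 0.109, -0.146], [0.006, -0.001, 0.004])
([-0.317, 0.309, -0.144], [0.006, -0.001, 0.004])
```

Call:
servo_tool --rows '[[[-0.08, 0.05, -0.035], [0.006, 0, 0.004], 0], [[-0.16, 0.1, -0.07], [0.006, 0, 0.004], 0], [[-0.24, 0.1, -0.11], [0.006, 0, 0.004], 0], [[-0.317, 0.11, -0.144], [0.006, 0, 0.004], 0], [[-0.317, 0.11, -0.144], [0.006, 0, 0.004], 0], [[-0.317, 0.17, -0.144], [0.006, 0, 0.004], 0], [[-0.317, 0.23, -0.144], [0.006, 0, 0.004], 0], [[-0.317, 0.28, -0.144], [0.006, 0, 0.004], 0], [[-0.317, 0.309, -0.144], [0.006, 0, 0.004], 0], [[-0.317, 0.309, -0.144], [0.006, 0, 0.004], 0]]'

```text
t: 18.45
eef_pos: [0.5014, -0.1224, 0.0982]
orientation: [[0.26, -0.004, -0.965], [0.966, 0.0, 0.26], [-0.001, -1.0, 0.004]]
contact_force: [0.5, 0.4, -0.3]
finger_gap: -0.0002
```

Run:
```python
from h import *; from cell import robot
s=wrist("w6"); print(s["eef_pos"],s["contact_force"],s["finger_gap"]); print(to(s,[.503,-.123,.039],75))
```

```text
[ 0.50142928 -0.12236053  0.09823863] [ 0.5080655   0.44836655 -0.33889775] -0.0002473145674519527
([-0.0, 0.118, -0.004], [-0.002, -0.001, -0.0])
```

View pics/w6.png

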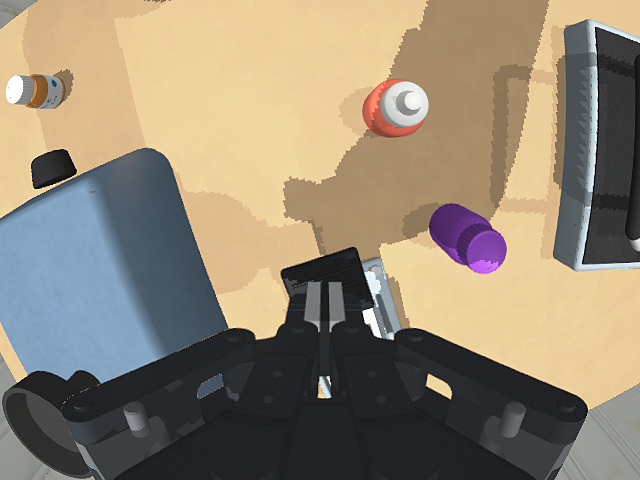

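Run:
```python
from h import *
for z in (0,.03,.06,.09,.12):
    a,b=wz("w6",(175,190),z)[:2],wz("w6",(222,320),z)[:2]; c,d=wz("w1",(345,342),z)[:2],wz("w1",(465,313),z)[:2]
    yl=lambda p,q,x:p[1]+(q[1]-p[1])*(x-p[0])/(q[0]-p[0])
    print(z,"edge y at x=.48,.52  w6",[round(yl(a,b,x),3) for x in(.48,.52)],"w1",[round(yl(c,d,x),3) for x in(.48,.52)])
```

```text
0 edge y at x=.48,.52  w6 [np.float64(-0.213), np.float64(-0.213)] w1 [np.float64(-0.215), np.float64(-0.216)]
0.03 edge y at x=.48,.52  w6 [np.float64(-0.199), np.float64(-0.199)] w1 [np.float64(-0.196), np.float64(-0.197)]
0.06 edge y at x=.48,.52  w6 [np.float64(-0.186), np.float64(-0.186)] w1 [np.float64(-0.178), np.float64(-0.179)]
0.09 edge y at x=.48,.52  w6 [np.float64(-0.173), np.float64(-0.173)] w1 [np.float64(-0.16), np.float64(-0.161)]
0.12 edge y at x=.48,.52  w6 [np.float64(-0.159), np.float64(-0.159)] w1 [np.float64(-0.142), np.float64(-0.143)]
```

Call:
servo_tool --rows '[[[0, 0.02, 0], [0, 0, 0], 0], [[0, 0.04, 0], [0, 0, 0], 0], [[0, 0.06, 0], [0, 0, 0], 0], [[0, 0.075, 0], [0, 0, 0], 0], [[0, 0.09, 0], [0, 0, 0], 0], [[0, 0.1, 0], [0, 0, 0], 0], [[0, 0.107, 0], [0, 0, 0], 0], [[0, 0.112, 0], [0, 0, 0], 0], [[0, 0.115, 0], [0, 0, 0], 0], [[0, 0.115, 0], [0, 0, 0], 0]]'

```text
t: 19.5
eef_pos: [0.5026, -0.1229, 0.0422]
orientation: [[0.261, -0.001, -0.965], [0.965, -0.0, 0.261], [-0.0, -1.0, 0.001]]
contact_force: [0.8, 0.2, 3.7]
finger_gap: 0.0002
```

Call:
servo_tool --rows '[[[0, 0.002, 0], [0, 0, 0], 0], [[0, 0.004, 0], [0, 0, 0], 0], [[0, 0.006, 0], [0, 0, 0], 0], [[0, 0.008, 0], [0, 0, 0], 0], [[0, 0.01, 0], [0, 0, 0], 0], [[0, 0.01, 0], [0, 0, 0], 0], [[0, 0.01, 0], [0, 0, 0], 0], [[0, 0.01, 0], [0, 0, 0], 0], [[0, 0.01, 0], [0, 0, 0], 0], [[0, 0.01, 0], [0, 0, 0], 0]]'

```text
t: 20.5
eef_pos: [0.5034, -0.1229, 0.039]
orientation: [[0.261, 0.001, -0.965], [0.965, 0.001, 0.261], [0.001, -1.0, -0.0]]
contact_force: [-3.9, 2.4, 24.8]
finger_gap: -0.0001
```

Call:
servo_tool --rows '[[[0, -0.02, 0], [0, 0, 0], 0], [[0, -0.04, 0], [0, 0, 0], 0], [[0, -0.06, 0], [0, 0, 0], 0], [[0, -0.08, 0], [0, 0, 0], 0], [[0, -0.1, 0], [0, 0, 0], 0], [[0, -0.118, 0], [0, 0, 0], 0], [[0, -0.118, 0], [0, 0, 0], 0], [[0, -0.118, 0], [0, 0, 0], 0], [[0, -0.118, 0], [0, 0, 0], 0], [[0, -0.118, 0], [0, 0, 0], 0]]'

```text
t: 21.5
eef_pos: [0.503, -0.1229, 0.0976]
orientation: [[0.261, -0.0, -0.965], [0.965, 0.001, 0.261], [0.001, -1.0, 0.0]]
contact_force: [-1.3, 0.5, 0.1]
finger_gap: -0.0003
```

Run:
```python
from h import *; from cell import robot
s=robot.read_state(); print(s["eef_pos"],s["contact_force"]); print(to(s,[.503,-.123,.0375],75))
```

```text
[ 0.50299646 -0.12289297  0.09755404] [-1.26928738  0.47706131  0.134338  ]
([-0.0, 0.12, -0.0], [-0.0, -0.001, 0.0])
```

Call:
servo_tool --rows '[[[0, 0.02, 0], [0, 0, 0], 0], [[0, 0.04, 0], [0, 0, 0], 0], [[0, 0.06, 0], [0, 0, 0], 0], [[0, 0.08, 0], [0, 0, 0], 0], [[0, 0.1, 0], [0, 0, 0], 0], [[0, 0.11, 0], [0, 0, 0], 0], [[0, 0.116, 0], [0, 0, 0], 0], [[0, 0.12, 0], [0, 0, 0], 0], [[0, 0.12, 0], [0, 0, 0], 0], [[0, 0.12, 0], [0, 0, 0], 0]]'

```text
t: 22.5
eef_pos: [0.5042, -0.1228, 0.0393]
orientation: [[0.261, 0.002, -0.965], [0.965, 0.001, 0.261], [0.002, -1.0, -0.001]]
contact_force: [-4.4, 2.1, 24.0]
finger_gap: 0.0003
```

Call:
servo_tool --rows '[[[0, -0.02, 0], [0, 0, 0], 0], [[0, -0.04, 0], [0, 0, 0], 0], [[0, -0.06, 0], [0, 0, 0], 0], [[0, -0.08, 0], [0, 0, 0], 0], [[0, -0.1, 0], [0, 0, 0], 0], [[0, -0.117, 0], [0, 0, 0], 0], [[0, -0.117, 0], [0, 0, 0], 0], [[0, -0.117, 0], [0, 0, 0], 0], [[0, -0.117, 0], [0, 0, 0], 0], [[0, -0.117, 0], [0, 0, 0], 0]]'

```text
t: 23.5
eef_pos: [0.5037, -0.1229, 0.0974]
orientation: [[0.261, 0.001, -0.965], [0.965, 0.002, 0.261], [0.002, -1.0, -0.001]]
contact_force: [-0.1, 0.2, -0.1]
finger_gap: -0.0002
```

Run:
```python
from h import *; from cell import robot
s=robot.read_state(); print(s["eef_pos"],s["contact_force"]); print(to(s,[.503,-.123,.0375],75))
```

```text
[ 0.50373651 -0.1228531   0.09741583] [-0.11886865  0.18292554 -0.11228498]
([-0.001, 0.12, 0.001], [0.0, -0.001, 0.001])
```

Call:
servo_tool --rows '[[[-0.001, 0.02, 0.001], [0, 0, 0], 0], [[-0.001, 0.04, 0.001], [0, 0, 0], 0], [[-0.001, 0.06, 0.001], [0, 0, 0], 0], [[-0.001, 0.08, 0.001], [0, 0, 0], 0], [[-0.001, 0.1, 0.001], [0, 0, 0], 0], [[-0.001, 0.11, 0.001], [0, 0, 0], 0], [[-0.001, 0.116, 0.001], [0, 0, 0], 0], [[-0.001, 0.12, 0.001], [0, 0, 0], 0], [[-0.001, 0.12, 0.001], [0, 0, 0], 0], [[-0.001, 0.12, 0.001], [0, 0, 0], 0]]'

```text
t: 24.5
eef_pos: [0.5044, -0.1231, 0.0392]
orientation: [[0.261, 0.003, -0.965], [0.965, 0.002, 0.261], [0.003, -1.0, -0.003]]
contact_force: [-5.0, 1.8, 25.1]
finger_gap: 0.0002
```

Call:
servo_tool --rows '[[[0, -0.02, 0], [0, 0, 0], 0], [[0, -0.04, 0], [0, 0, 0], 0], [[0, -0.06, 0], [0, 0, 0], 0], [[0, -0.08, 0], [0, 0, 0], 0], [[0, -0.12, 0], [0, 0, 0], 0], [[0, -0.18, 0], [0, 0, 0], 0], [[0, -0.25, 0], [0, 0, 0], 0], [[0, -0.3, 0], [0, 0, 0], 0], [[0, -0.36, 0], [0, 0, 0], 0], [[0, -0.4, 0], [0, 0, 0], 0]]'

```text
t: 25.5
eef_pos: [0.5045, -0.1238, 0.2416]
orientation: [[0.261, 0.006, -0.965], [0.965, 0.002, 0.261], [0.004, -1.0, -0.005]]
contact_force: [0.2, -0.4, 0.7]
finger_gap: 0.0
```

Run:
```python
from h import *; from cell import robot
s=wrist("w7"); print(s["eef_pos"],s["contact_force"],s["t"])
a=robot.capture("side")["pixels"][:,:,::-1]; a=cv2.resize(a[100:400,150:550],(400,300))
cv2.imwrite("pics/fin.png",np.hstack([a,cv2.resize(cv2.imread("pics/w7.png"),(400,300),interpolation=cv2.INTER_AREA)]))
```

```text
[ 0.50446485 -0.12376125  0.24162963] [ 0.23088844 -0.39419077  0.66289827] 25.5
```

View pics/fin.png

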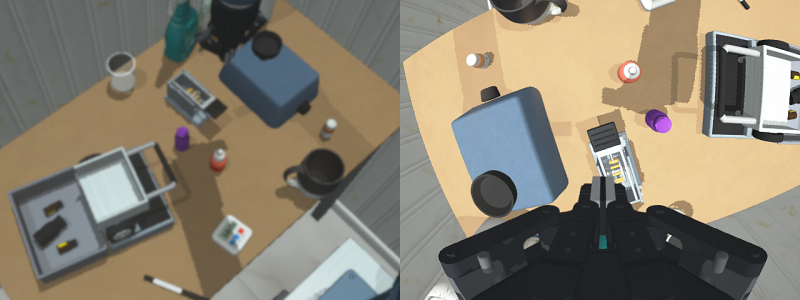

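The bottle and both vials are in the bin, the skip is level and empty, the lever is up, and the other things stand where they were.

```bash
python3 -c "
from cell import robot
print(robot.finish_job())"
```

```text
the job is handed in; nothing more can be done
None
```

The job is done and handed in, with the clock at about 25.5 s of the 61 s allowed.

- **Skip and bin:** I put the black bottle in the skip and lifted the handle to the stop, about 57–58°. I then lowered it gently back to level. Pictures afterwards show the bottle and both vials in the bin and the skip empty and level.
- **Tally counter:** I pressed the lever three times. Each press ended at the hard stop, with the tool at about 39 mm and roughly 25 N at the fingertips. After each press I lifted the tool to 97 mm or more, clear of the 71 mm pad. I could not read the dial angle directly, so the count of three rests on those stop contacts.
- **Other things:** The last picture shows the lever up. The dropper bottle, purple bottle, beaker and brown vial stand where they were, and the arm is touching nothing.

No check failed. The only disagreement was that the scene camera placed points about 8 mm off from the other two. I relied on the side and wrist views, and the grasps confirmed them.

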